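# Load a petri dish into its carrier and clip it

## Task

Get the petri dish on the aluminium carrier plate ready for imaging: push it across the plate with the fingertips until it drops over the edge of the round recess and sits flat in it, then push the retaining clip by its upright pin, round to its stop, so that it reaches over the dish. Only push: do not pick up or tip the dish, leave the other things on the worktop where they are, and finish clear of everything.

Things in the scene. Friction and masses are not known exactly. Their poses are not given: they have to be found in the camera images.
- carrier: Aluminium plate fixed on the worktop, yaw -0.08 to 0.2, 108 (its x) x 200 (its y) x 20 mm on 6 mm feet, top at 26 mm; origin at its centre on the worktop. Its flat top has one round recess, 94 mm across, 8 mm deep, black floor, 1.5 mm chamfered rim, centred at x = 0, y = -38 mm; the rest of the top (towards +y) is plain. The clip pivots at its -x, -y corner. A 0.33 m tall instrument stands behind (face at world x = 0.57).
- recess (a point): Centre of the recess floor, 18 mm above the worktop, 8 mm below the plate's top; axes as the carrier's.
- dish: The petri dish to load: clear, beige filling, lid on, 90 mm across, 16 mm high (solid to the touch: 88 x 13 mm), 40 g. Origin: centre of its underside. Starts on the plate top, 75 to 96 mm from the recess on its +y side, up to 10 mm off the plate's centre line. Tips in once its centre is some 13 mm from the recess's; seated, its origin is at recess and 5 mm of the solid stands above the top.
- clip (a joint): Retaining clip: steel arm 12 mm wide, 5 mm thick, 52 mm long, turning about a vertical pivot 10 mm above the plate's top: clears a seated dish, not an unseated one. 0 rad parked, 1.36 at its stop, pointing at the recess centre; grows anticlockwise from above. At value v the arm points v - 0.508 rad anticlockwise from carrier +x. Starts at 0 to 0.3, stays where left; about 1 N at the pin moves it.
- clip_pivot (a point): On the clip's pivot axis, 36 mm above the worktop (underside of the arm), at carrier x = -42, y = -86 mm; axes as the carrier's.
- pin_top (a point): Top centre of the black upright pin on the clip's arm, 43 mm from the pivot axis. The pin is 10 mm thick and 25 mm tall, from the arm's top 41 mm above the worktop to 66 mm. This point's x axis points along the arm, away from the pivot.
- spare_dish: Bystander: another petri dish like the first, 90 x 16 mm, on the worktop behind the carrier at the right; origin under its centre.
- marker: Bystander: black marker pen, 135 mm long, on the worktop at the left; origin under its centre.
- small_beaker: Bystander: small glass beaker, 56 mm wide, 70 mm high, on the worktop behind the carrier at the right; origin under its centre.
- bench_timer: Bystander: white bench timer, 70 x 62 x 21 mm, on the worktop right of the carrier; origin under its centre.
- block: Bystander: small wooden block, 30 x 45 x 20 mm, on the worktop left of the carrier; origin under its centre.

How it is judged:
By the outcome, as a careful person would: the job done as asked, in the order asked, and still so for the second after the job is handed in, with the robot touching nothing.
It also fails if it takes over 51 s, if anything falls off the work surface, if the arm or the gripper's body presses on something with over 40 N, if the wrist force passes 120 N, or if a joint passes its speed limit or range.

## Robot

A 6-joint arm with a two-finger parallel gripper is mounted at the origin on a cart in front of the work surface, level with it; the furniture and walls round the work are solid. World frame = base frame: x ahead of the robot, y to its left, z up, the work surface at z = 0. Lengths are in mm, angles in degrees, forces in N, time in s.
With the tool pointing down it reaches from about 300 to 850 mm from the base axis. Payload 4.2 kg.
Tool frame: the origin (TCP) lies midway between the tips of the shut fingers; the grasp point (between the pads) lies env.grasp_offset behind it (env.grasp_offset is the distance from the TCP to the grasp point, in mm); y points along the fingers, x is the direction in which the jaws open and shut, and the axes are right-handed (so a half turn about y gives the same grasp; the last joint's range is limited). The gripper opens to 91 mm and grips with 3 to 60 N. Pads are 32 mm wide; open, the fingers measure 118 mm over their backs; the gripper's body (76 mm by 178 mm) begins 60 mm behind the grasp point.
Start: joints at [-76.318, 18.312, 89.639, -0, 72.044, -1.146], TCP at [147.157, -555.869, 188.276] pointing down, gripper open.
Joint ranges: [-177.97, 177.97], [-48.28, 115.42], [12.27, 149.76], [-77.06, 257.06], [2.81, 150.46], [-146.56, 146.56]. Speed limits (degrees/s): [147.25, 147.25, 180, 180, 180, 180].

## Interface

Orientations are given as [roll, pitch, yaw] about the fixed x, y, z axes, in that order (R = Rz(yaw) Ry(pitch) Rx(roll)).
In Python, from workcell import state, vision, job, env gives the robot as it stands.
- The arm moves only by the shell command python3 -m handwheel 'ROWS' [FORCE]. ROWS is JSON, a list of rows, each a list of 3 entries, a list of its own where there are three numbers: the finger opening in cm, from 0 to 9.12, then the shift along the tool's x, y, z in cm, then the turn about the tool's y in degrees. A call has 1 to 10 rows; each row is the pose to reach, as a shift and turn from the pose measured when the call began, along the tool's axes at that moment; what a row does not reach only later rows make up. A row lasts 1/10 s, in which the tool goes at most 50 mm and 8.59 degrees, less where a joint would pass 70% of its speed; a pose out of reach is approached as far as the arm can. A call with a gripper value outside its range is refused whole. The fingers move at their own pace and stop on an object; FORCE is the grip in N (left out, the last holds). Time passes only in rows, so rows that repeat a pose let the fingers close. It gives the time, the measured TCP pose, the force and the opening at its end, in the units of the state.
- state(): the state, without advancing time (a new reading comes with each control period).
- vision.grab_frame(name): name is "side" or "top" or "wrist"; returns the picture (480x640x3 uint8, red, green, blue); there is no depth.
- vision.camera_model(name): a dict with "fov_y" (degrees; the focal length in pixels is half the picture's height over the tangent of half this angle, whatever the lens; pixels are square), "cx", "cy" (the principal point, pixels), "extrinsics" (4x4, takes a point from world to camera coordinates). Camera axes: x right, y up, looking along -z (the intrinsics and any distortion apply to the point x, -y, -z); pixel columns grow to the right and rows downward; lengths in mm; the calibration is good to about 2 mm. A picture is of the moment at which its call begins: read the wrist's pose just before it. camera_model takes no time and is no camera call; for the wrist camera it gives the pose at the moment of the call.
- job.job_done(): hands the job in, once; it reports no verdict.
The state is a dict: "time_s": time; "qpos": joint angles; "qvel": joint speeds; "effort": joint torques, N m; "ee_pos": TCP position; "ee_rot": TCP orientation; "force": force on the tool from outside, world axes, zero at the start; "torque": the same for the moment, N m; "gripper_width": finger opening in mm.
Only numpy, scipy, OpenCV 4.12 (cv2) and the standard library are available. Lean on these libraries where they do the work, as an engineer would, in place of code of your own. Each camera call takes 0.05 s, during which the arm holds its last target.

## Working session

There is one attempt and no reset: what is moved stays moved. The work goes in short steps, Python scripts to look and compute and a shell command to move; the robot and the scene stay as the last step left them, time stands still between calls to the robot, and variables do not carry over. Pictures are saved under pics/ and viewed, and the job is handed in when it is done.

```bash
mkdir -p pics; ls; python3 - <<'E'
from workcell import state, vision, job, env
import cv2
print(state(), env.grasp_offset)
for n in ["side","top","wrist"]:
    m=vision.camera_model(n); print(n,m)
    cv2.imwrite(f"pics/{n}0.png",vision.grab_frame(n)[:,:,::-1])
E
```

```text
pics
{'time_s': 0.0, 'qpos': array([-7.63186460e+01,  1.83505165e+01,  8.97070040e+01, -2.07002206e-03,
        7.20420988e+01, -1.14714098e+00]), 'qvel': array([ 0.00455222,  0.0081181 , -0.05006324,  0.07641394,  0.08347471,
       -0.09350714]), 'effort': array([ 1.93815773e-03, -4.12455583e+01, -2.31969827e+01,  7.29674217e-02,
        4.59095836e-02, -1.52419493e-04]), 'ee_pos': array([ 147.00505743, -555.32424135,  187.42752967]), 'ee_rot': array([-89.99997329,   0.09963873, -75.17086511]), 'force': array([0.44106773, 0.19176689, 0.66668403]), 'torque': array([0.01415475, 0.01068244, 0.04887242]), 'gripper_width': 90.86479885721522} 18.8
side {'fov_y': 49.680781860729475, 'cx': 312.4945316898474, 'cy': 239.76718118652042, 'extrinsics': array([[-9.99290664e-01,  3.76540659e-02, -5.83991056e-04,
         5.32826874e+02],
       [-2.53645410e-02, -6.61518141e-01,  7.49500093e-01,
        -5.64157125e+01],
       [ 2.78354052e-02,  7.48983258e-01,  6.62003980e-01,
        -1.50090089e+03],
       [ 0.00000000e+00,  0.00000000e+00,  0.00000000e+00,
         1.00000000e+00]])}
top {'
[... 175 characters left out ...]
],
       [ 9.86840838e-01, -2.27155571e-02,  1.60091112e-01,
        -5.34293415e+02],
       [-1.60338848e-01, -9.52764573e-03,  9.87016047e-01,
        -1.49454098e+03],
       [ 0.00000000e+00,  0.00000000e+00,  0.00000000e+00,
         1.00000000e+00]])}
wrist {'fov_y': 59.12710686921568, 'cx': 327.1992764194754, 'cy': 248.3745999915299, 'extrinsics': array([[ 2.56856303e-01, -9.66447577e-01, -1.98015940e-03,
        -5.74656878e+02],
       [ 9.36131224e-01,  2.49307144e-01, -2.48000564e-01,
         2.87155836e+01],
       [ 2.40173212e-01,  6.18468190e-02,  9.68757864e-01,
        -3.89737443e+02],
       [ 0.00000000e+00,  0.00000000e+00,  0.00000000e+00,
         1.00000000e+00]])}
```

View pics/top0.png

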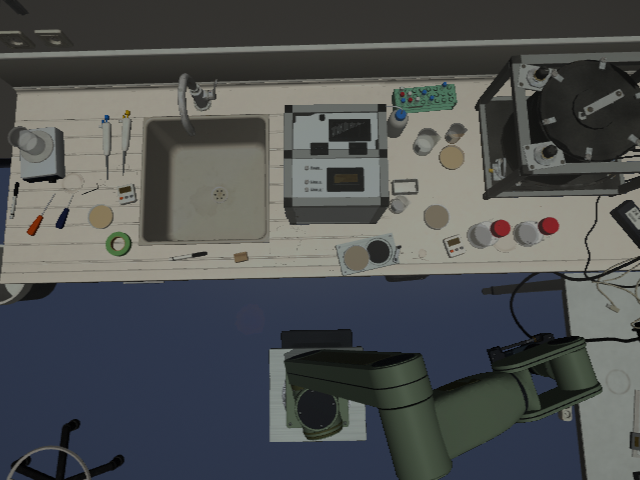

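View pics/side0.png

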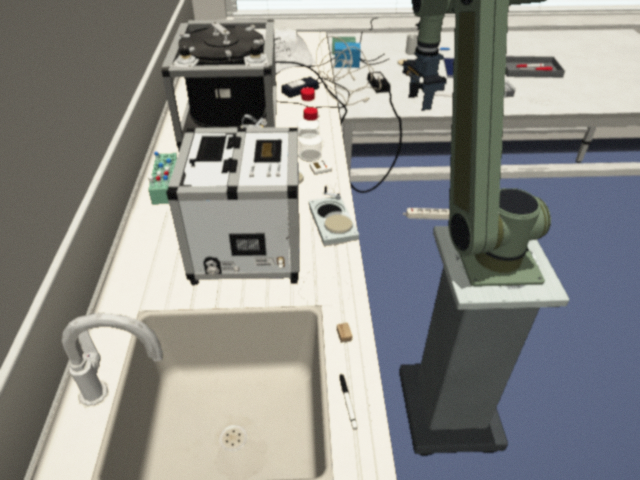

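View pics/wrist0.png

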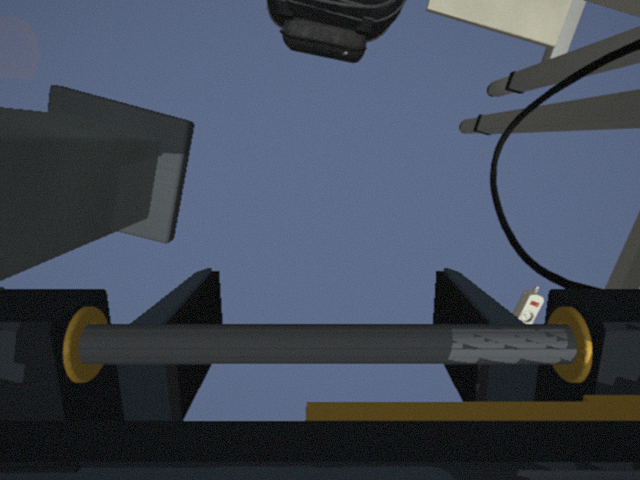

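```bash
python3 - <<'E'
import cv2
t=cv2.imread("pics/top0.png"); 
cv2.imwrite("pics/top0c.png",cv2.resize(t[180:330,220:420],None,fx=4,fy=4,interpolation=cv2.INTER_CUBIC))
E
```

```text
(no output)
```

View pics/top0c.png

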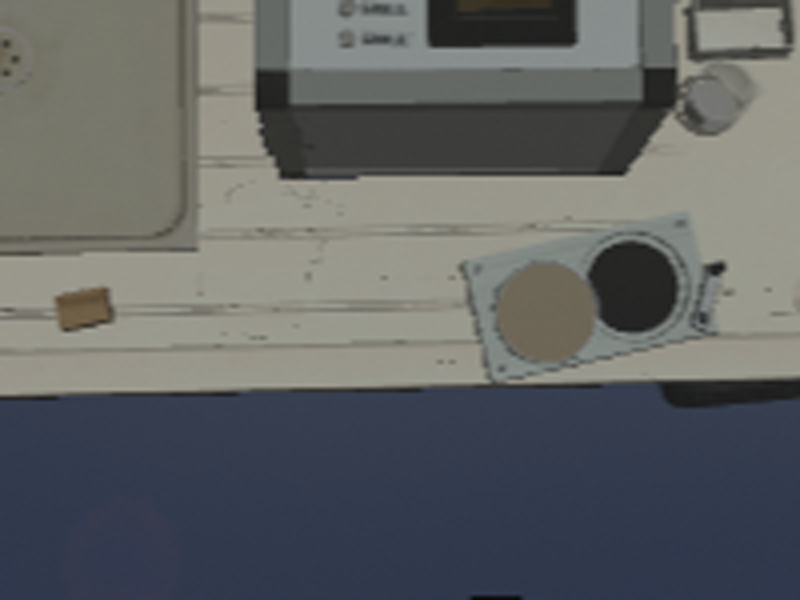

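```bash
cat > h.py <<'E'
import numpy as np
from workcell import state, vision, job, env
import cv2
from scipy.spatial.transform import Rotation as R
def ray(m,px):
    f=240/np.tan(np.radians(m['fov_y'])/2)
    E=np.array(m['extrinsics']); d=np.array([(px[0]-m['cx'])/f,-(px[1]-m['cy'])/f,-1.0])
    return -E[:3,:3].T@E[:3,3], E[:3,:3].T@d
def p2w(m,px,z):
    c,d=ray(m,px); return c+d*(z-c[2])/d[2]
def w2p(m,p):
    f=240/np.tan(np.radians(m['fov_y'])/2)
    E=np.array(m['extrinsics']); q=E[:3,:3]@np.asarray(p,float)+E[:3,3]
    return np.array([m['cx']+f*q[0]/-q[2], m['cy']+f*q[1]/q[2]])
E
python3 - <<'E'
from h import *
m=vision.camera_model("top")
def c(x,y,z): return p2w(m,(220+(x-1.5)/4,180+(y-1.5)/4),z).round(1)
cs=[c(x,y,26) for x,y in [(464,262),(687,213),(714,332),(495,381)]]
print(cs)
print("edges",[np.linalg.norm(cs[i]-cs[(i+1)%4]).round(1) for i in range(4)])
print("centre",np.mean(cs,0))
v=cs[0]+cs[3]-cs[1]-cs[2]; print("yaw",np.arctan2(-v[0],v[1]))
print("dish",c(547,312,42),"recess",c(637,284,26),c(634,286,18))
print("pin",c(717,266,66))
print("block",c(84,308,20))
E
```

```text
[array([494.7, -77.2,  26. ]), array([ 533.1, -271.3,   26. ]), array([ 429.4, -289.3,   26. ]), array([ 391.6, -100.6,   26. ])]
edges [np.float64(197.9), np.float64(105.3), np.float64(192.4), np.float64(105.7)]
centre [ 462.2 -184.6   26. ]
yaw 0.19649112838108265
dish [ 448.1 -145.7   42. ] recess [ 472.2 -225.4   26. ] [ 471.5 -223.8   18. ]
pin [ 481.1 -287.3   66. ]
block [462.8 252.2  20. ]
```

```bash
python3 -m handwheel '[[9,[-2.8,0,3.3],0],[9,[-5.6,0,6.5],0],[9,[-8.4,0,9.8],0],[9,[-11.2,0,13],0],[9,[-14,0,16.3],0],[9,[-16.9,0,19.6],0],[9,[-19.7,0,22.8],0],[9,[-22.5,0,26],0],[9,[-25.3,0,29.3],0],[9,[-28.1,0,32.6],0]]'
python3 -m handwheel '[[9,[0,0,0],0],[9,[0,0,0],0],[9,[0,0,0],0]]'
python3 - <<'E'
from h import *
s=state(); print(s['ee_pos'],s['ee_rot'],s['force'],s['qvel'])
m=vision.camera_model("wrist"); im=vision.grab_frame("wrist")
np.save("wm1.npy",m,allow_pickle=True)
cv2.imwrite("pics/w1.png",im[:,:,::-1])
E
```

```text
time_s: 1.15
ee_pos: [390.8, -198.7, 188.0]
ee_rot: [-90.0, 0.1, -75.2]
force: [1.1, -0.0, -0.4]
gripper_width: 89.9
time_s: 1.45
ee_pos: [390.3, -199.4, 187.8]
ee_rot: [-90.0, 0.1, -75.2]
force: [0.4, 0.3, 0.9]
gripper_width: 89.9
[ 390.25151669 -199.40147648  187.81626109] [-9.00412351e+01  6.11470360e-02 -7.52103271e+01] [0.39302394 0.33529534 0.91259764] [-1.15856993  0.00916493 -0.07617533  0.16089241 -0.01771268  0.0898438 ]
```

View pics/w1.png

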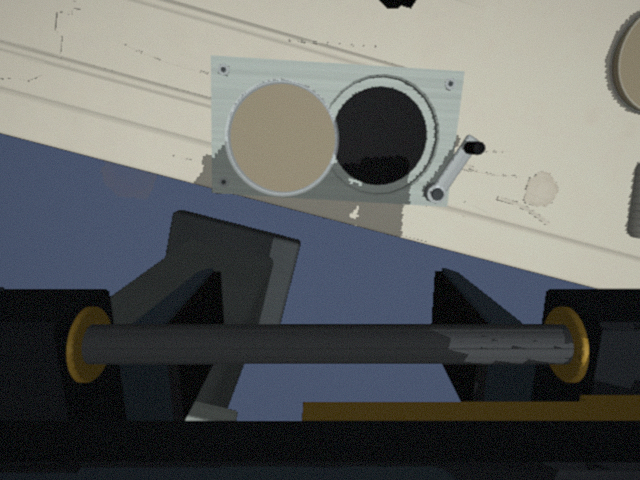

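```bash
python3 - <<'E'
import cv2
t=cv2.imread("pics/w1.png"); 
cv2.imwrite("pics/w1c.png",cv2.resize(t[40:220,200:500],None,fx=2.6666667,fy=2.6666667,interpolation=cv2.INTER_CUBIC))
E
```

```text
(no output)
```

View pics/w1c.png

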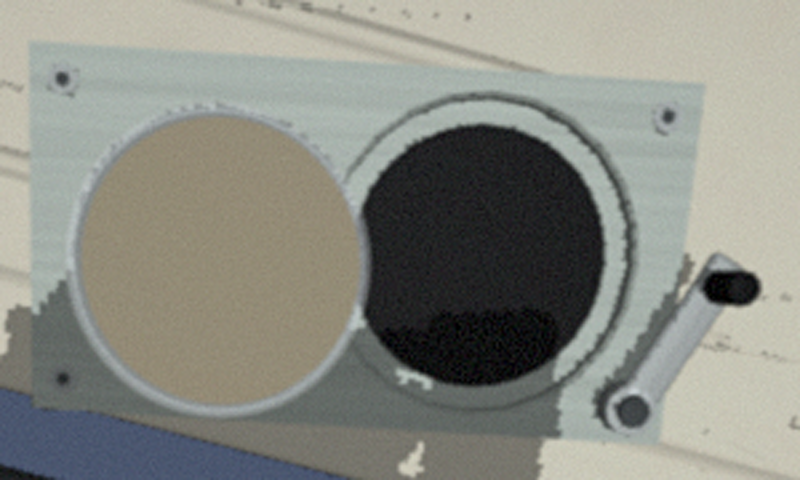

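```bash
python3 - <<'E'
from h import *
m=np.load("wm1.npy",allow_pickle=True).item()
k=3/8
def c(x,y,z): return p2w(m,(200+(x+.5)*k-.5,40+(y+.5)*k-.5),z).round(1)
cs=[c(x,y,26) for x,y in [(30,42),(705,85),(659,442),(35,404)]]
print(cs)
print("edges",[np.linalg.norm(cs[i]-cs[(i+1)%4]).round(1) for i in range(4)])
ce=np.mean(cs,0);print("centre",ce)
v=cs[0]+cs[3]-cs[1]-cs[2]; yaw=np.arctan2(-v[0],v[1]); print("yaw",yaw)
C=R.from_euler('z',yaw)
d=c(220,262,42); piv=c(632,411,43); pin=c(743,288,66)
print("dish",d,"diam",c(70,262,42)-c(370,262,42),c(220,107,42)-c(220,417,42), "recess top edge",c(485,93,26),"bot",c(470,410,26),"right",c(634,245,26))
for n,p in [("dish",d),("piv",piv),("pin",pin)]: print(n,p,"carrier",C.inv().apply(p-ce).round(1))
for p in [(0,-38,0),(-42,-86,10)]: print(ce+C.apply(p))
a=C.inv().apply(pin-ce)[:2]-[-42,-86]; print("v",np.arctan2(a[1],a[0])+.508,np.hypot(*a))
E
```

```text
[array([496. , -77.6,  26. ]), array([ 535.5, -272.8,   26. ]), array([ 431.3, -294. ,   26. ]), array([392.1, -99.3,  26. ])]
edges [np.float64(199.2), np.float64(106.3), np.float64(198.6), np.float64(106.1)]
centre [ 463.725 -185.925   26.   ]
yaw 0.19917053086820863
dish [ 449.9 -147.5   42. ] diam [-22.5  85.    0. ] [85.7 20.3  0. ] recess top edge [ 516.7 -210.6   26. ] bot [ 425.6 -232.9   26. ] right [ 486.8 -267.    26. ]
dish [ 449.9 -147.5   42. ] carrier [-5.9 40.4 16. ]
piv [ 439.4 -277.8   43. ] carrier [-42.  -85.2  17. ]
pin [ 480.4 -290.    66. ] carrier [  -4.2 -105.3   40. ]
[ 471.24354045 -223.17377917   26.        ]
[ 439.57094088 -278.5348344    36.        ]
v 0.035070776064482834 42.40827856484675
```

```bash
python3 -m handwheel '[[0,[-4,0,2.7],0],[0,[-8,0,5.4],0],[0,[-10.5,0,7.1],0],[0,[-10.5,3,7.1],0],[0,[-10.5,6,7.1],0],[0,[-10.5,9,7.1],0],[0,[-10.5,12,7.1],0],[0,[-10.5,13,7.1],0],[0,[-10.5,13,7.1],0],[0,[-10.5,13,7.1],0]]' 20
python3 - <<'E'
from h import *
s=state(); print(s['ee_pos'],s['ee_rot'],s['force'])
cv2.imwrite("pics/w2.png",vision.grab_frame("wrist")[:,:,::-1])
E
```

```text
time_s: 2.5
ee_pos: [432.9, -80.7, 58.9]
ee_rot: [-89.9, 0.0, -75.3]
force: [0.2, -0.3, 0.1]
gripper_width: 12.7
[432.90746216 -80.74545343  58.89959226] [-8.99363356e+01  1.43979770e-02 -7.53335931e+01] [ 0.1815204  -0.31210933  0.10592944]
```

View pics/w2.png

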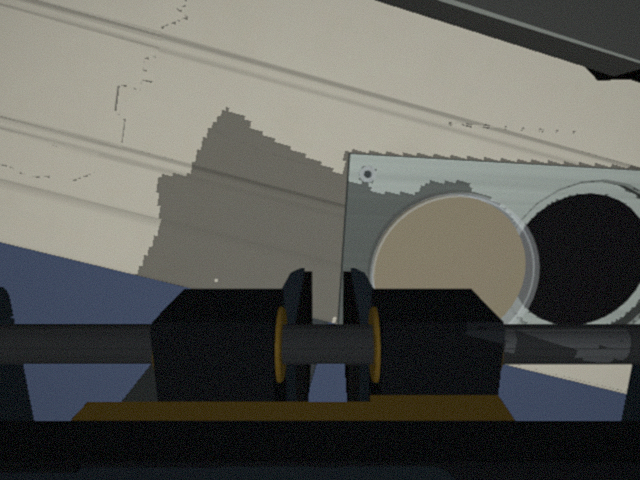

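```bash
python3 -m handwheel '[[0,[0,0,0],0],[0,[0,0,0],0],[0,[0,1.4,0],0],[0,[0,2.8,0],0],[0,[0,2.8,0],0],[0,[0,2.8,0],0]]'

```

```text
time_s: 3.15
ee_pos: [433.6, -80.7, 31.7]
ee_rot: [-89.9, -0.0, -75.3]
force: [-0.1, -1.0, -0.2]
gripper_width: 0.6
```

```bash
python3 -m handwheel '[[0,[0.5,0,0],0],[0,[1.0,0,0],0],[0,[1.5,0,0],0],[0,[2.0,0,0],0],[0,[2.5,0,0],0],[0,[3,0,0],0],[0,[3.5,0,0],0],[0,[4,0,0],0],[0,[4.5,0,0],0],[0,[4.5,0,0],0]]'
python3 - <<'E'
from h import *
s=state(); print(s['ee_pos'],s['ee_rot'],s['force'])
np.save("wm3.npy",vision.camera_model("wrist"),allow_pickle=True)
cv2.imwrite("pics/w3.png",vision.grab_frame("wrist")[:,:,::-1])
t=vision.grab_frame("top")[:,:,::-1]
cv2.imwrite("pics/t3.png",cv2.resize(t[180:330,220:420],None,fx=4,fy=4,interpolation=cv2.INTER_CUBIC))
E
```

```text
time_s: 4.15
ee_pos: [445.4, -124.8, 31.7]
ee_rot: [-89.8, -0.0, -75.3]
force: [0.4, 0.4, 0.2]
gripper_width: 0.7
[ 445.35142514 -124.78228282   31.73054634] [-8.98395853e+01 -3.93551772e-02 -7.53477352e+01] [0.38383091 0.42949786 0.17155989]
```

View pics/w3.png

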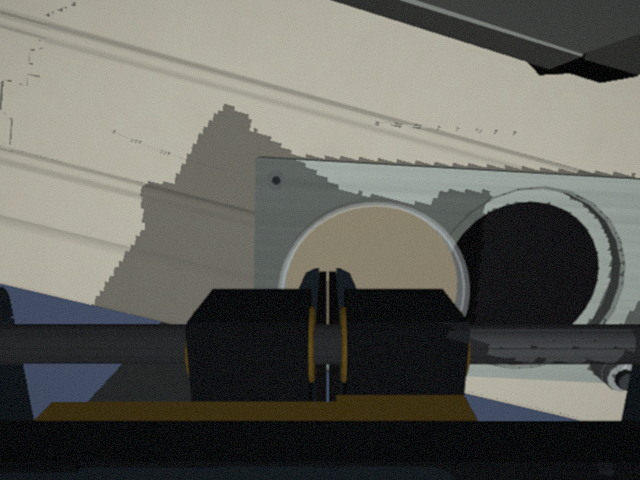

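View pics/t3.png

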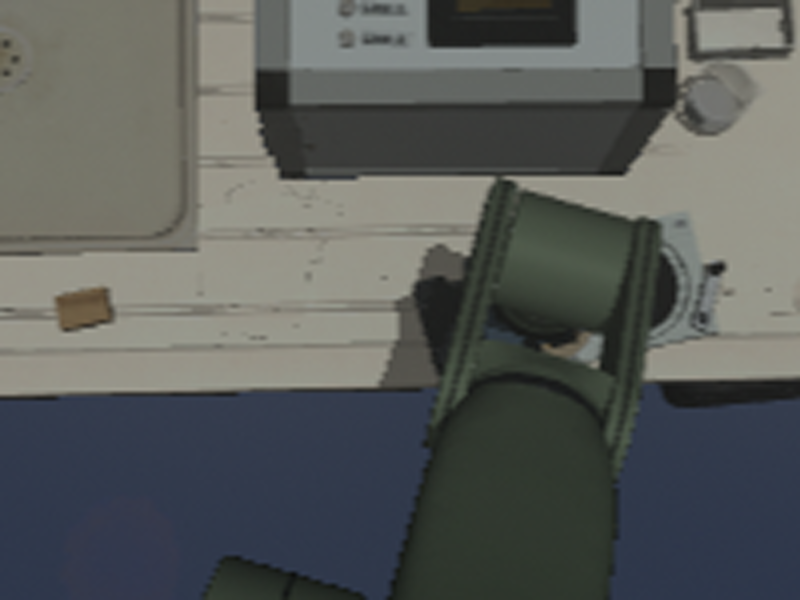

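```bash
python3 - <<'E'
from h import *
m=np.load("wm3.npy",allow_pickle=True).item()
p=np.array([445.35,-124.8,31.7]); u=np.array([.2535,-.967,0]); w=np.array([.967,.2535,0])
print("tcp",w2p(m,p), "front face corner",w2p(m,p+16*w+13.5*u),w2p(m,p+16*w-13.5*u),w2p(m,p+16*w+[0,0,40]))
for px in [(280,285),(469,285),(378,203)]: print(px,p2w(m,px,42).round(1))
for px in [(257,157),(540,188),(624,265)]: print(px,p2w(m,px,26).round(1))
d=p+57.5*u
an=np.linspace(0,6.28,13)
print(d,[w2p(m,[d[0]+45*np.cos(a),d[1]+45*np.sin(a),42]).round().tolist() for a in an])
d=np.array([450,-147.5,0])
print(d,[w2p(m,[d[0]+45*np.cos(a),d[1]+45*np.sin(a),42]).round().tolist() for a in an])
E
```

```text
tcp [326.19719977 286.35588768] front face corner [354.2870329  254.81196516] [298.08956052 254.7978487 ] [325.97853042 281.57179928]
(280, 285) [ 444.1 -103.    42. ]
(469, 285) [ 466.3 -187.8   42. ]
(378, 203) [ 492.2 -136.2   42. ]
(257, 157) [496.9 -77.9  26. ]
(540, 188) [ 516.9 -211.1   26. ]
(624, 265) [ 491.9 -265.7   26. ]
[ 459.92625 -180.4025    31.7    ] [[482.0, 201.0], [430.0, 201.0], [383.0, 227.0], [357.0, 270.0], [356.0, 317.0], [379.0, 356.0], [420.0, 377.0], [467.0, 377.0], [511.0, 355.0], [540.0, 317.0], [546.0, 270.0], [525.0, 227.0], [483.0, 201.0]]
[ 450.  -147.5    0. ] [[404.0, 203.0], [352.0, 204.0], [306.0, 230.0], [282.0, 273.0], [283.0, 320.0], [309.0, 358.0], [350.0, 380.0], [397.0, 379.0], [440.0, 358.0], [467.0, 319.0], [471.0, 272.0], [449.0, 229.0], [405.0, 203.0]]
```

```bash
python3 - <<'E'
from h import *
t=vision.grab_frame("side")[:,:,::-1]
cv2.imwrite("pics/s3.png",cv2.resize(t[140:290,260:460],None,fx=4,fy=4,interpolation=cv2.INTER_CUBIC))
w=cv2.imread("pics/w3.png")
cv2.imwrite("pics/w3c.png",cv2.resize(w[190:340,240:440],None,fx=4,fy=4,interpolation=cv2.INTER_CUBIC))
E
```

```text
(no output)
```

View pics/s3.png

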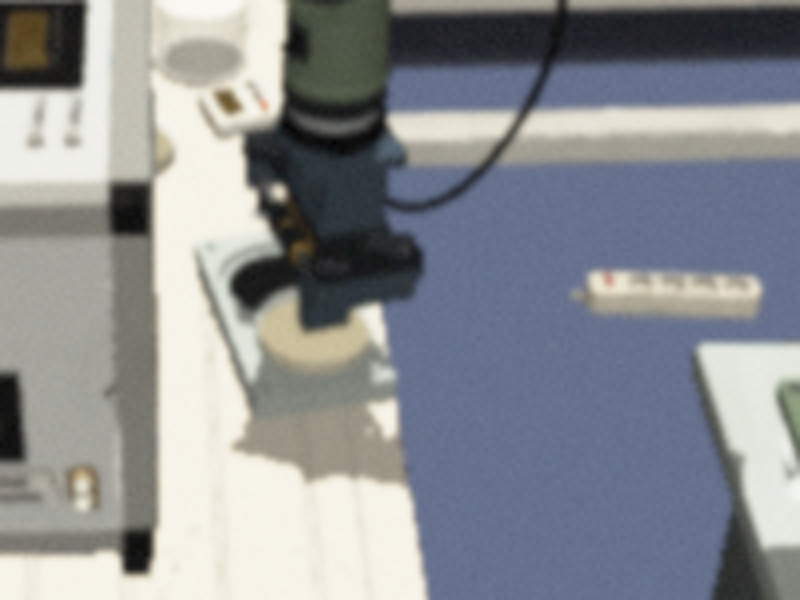

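View pics/w3c.png

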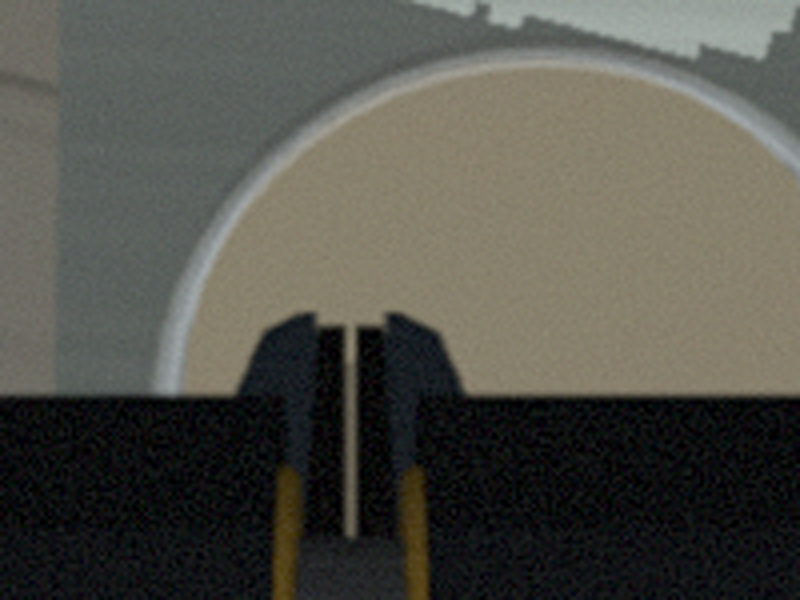

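```bash
python3 - <<'E'
from h import *
m=vision.camera_model("side")
u=np.array([.2535,-.967,0]); w=np.array([.967,.2535,0])
p=np.array([445.35,-124.8,31.7])
def cr(q): return ((w2p(m,q)-[260,140]+.5)*4-.5).round()
for h in [0,8,15,25,35]: print(h,cr(p+[0,0,h]),cr(p-13.5*u+16*w+[0,0,h]),cr(p-13.5*u-16*w+[0,0,h]))
print("dish top c",cr([450,-147.5,42]), "corner near", cr([392,-99.3,26]),cr([496,-77.6,26]))
print(state()['ee_pos'],state()['qpos'])
E
```

```text
0 [322. 349.] [308. 364.] [348. 356.]
8 [322. 341.] [308. 356.] [348. 348.]
15 [323. 334.] [308. 349.] [349. 341.]
25 [323. 324.] [309. 339.] [349. 331.]
35 [323. 313.] [309. 328.] [350. 320.]
dish top c [314. 320.] corner near [396. 375.] [258. 398.]
[ 444.86146105 -124.10900409   31.65894029] [-1.70611835e+01  1.78628107e+01  1.16698347e+02  8.29277177e-02
  4.53219542e+01  5.81953272e+01]
```

```bash
python3 -m handwheel '[[0,[-1.5,0,0],0],[0,[-3,0,0],0],[0,[-4.5,0,0],0],[0,[-4.5,1,0],0],[0,[-4.5,1.5,0],0],[0,[-4.5,1.5,0],0],[0,[-4.5,1.5,0],0]]'
python3 - <<'E'
from h import *
s=state(); print(s['ee_pos'],s['force'])
t=vision.grab_frame("side")[:,:,::-1]
cv2.imwrite("pics/s4.png",cv2.resize(t[170:270,290:410],None,fx=6,fy=6,interpolation=cv2.INTER_CUBIC))
w=vision.grab_frame("wrist")[:,:,::-1]
cv2.imwrite("pics/w4c.png",cv2.resize(w[190:340,240:440],None,fx=4,fy=4,interpolation=cv2.INTER_CUBIC))
m=vision.camera_model("side")
u=np.array([.2535,-.967,0]); w=np.array([.967,.2535,0])
p=s['ee_pos']
def cr(q): return ((w2p(m,q)-[290,170]+.5)*6-.5).round()
for h in [0,8,15,25,35]: print(h,cr(p+[0,0,h]),cr(p-13.5*u+16*w+[0,0,h]),cr(p-13.5*u-16*w+[0,0,h]))
E
```

```text
time_s: 5.0
ee_pos: [433.5, -80.8, 16.3]
ee_rot: [-89.9, -0.0, -75.3]
force: [0.0, -0.2, 0.9]
gripper_width: 0.5
[433.49725353 -80.78028937  16.32713548] [ 0.0187992  -0.15382215  0.94424662]
0 [333. 425.] [311. 448.] [373. 436.]
8 [333. 412.] [312. 436.] [373. 424.]
15 [334. 402.] [312. 425.] [374. 413.]
25 [335. 386.] [313. 410.] [375. 397.]
35 [336. 371.] [314. 394.] [376. 382.]
```

View pics/s4.png

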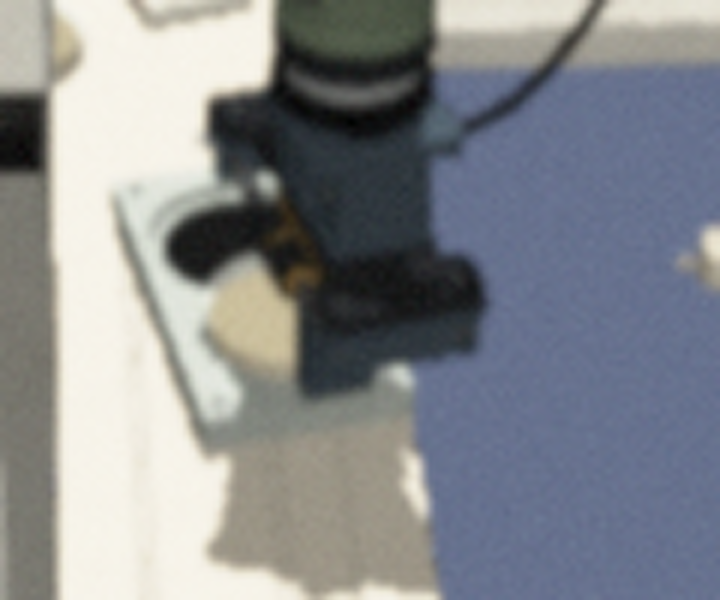

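View pics/w4c.png

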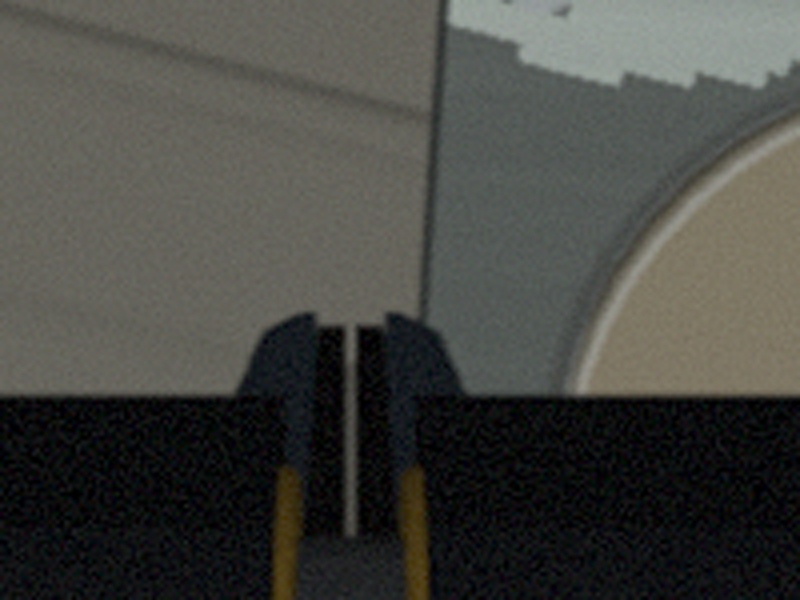

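```bash
python3 -m handwheel '[[0,[0.4,0,0],0],[0,[0.4,0.5,0],0],[0,[0.4,1,0],0],[0,[0.4,1.4,0],0],[0,[0.4,1.6,0],0],[0,[0.4,1.6,0],0],[0,[0.4,1.6,0],0]]'
python3 -m handwheel '[[0,[0,0.1,0],0],[0,[0,0.2,0],0],[0,[0,0.2,0],0]]'
python3 -m handwheel '[[0,[0,0.1,0],0],[0,[0,0.2,0],0],[0,[0,0.2,0],0]]'
```

```text
time_s: 5.8
ee_pos: [434.3, -84.7, 0.6]
ee_rot: [-89.9, 0.0, -75.3]
force: [-1.6, -0.7, 1.6]
gripper_width: 0.4
time_s: 6.1
ee_pos: [434.5, -84.7, 0.3]
ee_rot: [-89.9, -0.0, -75.3]
force: [-5.6, 1.2, 21.2]
gripper_width: 0.3
time_s: 6.4
ee_pos: [434.5, -84.7, 0.3]
ee_rot: [-89.9, -0.0, -75.3]
force: [-5.6, 1.5, 24.0]
gripper_width: 0.4
```

```bash
python3 -m handwheel '[[0,[0,-0.2,0],0],[0,[0,-0.4,0],0],[0,[0,-0.4,0],0]]'
python3 - <<'E'
from h import *
s=state(); print(s['ee_pos'],s['force'])
t=vision.grab_frame("side")[:,:,::-1]
cv2.imwrite("pics/s5.png",cv2.resize(t[170:270,290:410],None,fx=6,fy=6,interpolation=cv2.INTER_CUBIC))
w=vision.grab_frame("wrist")[:,:,::-1]
cv2.imwrite("pics/w5.png",w)
E
```

```text
time_s: 6.7
ee_pos: [434.8, -84.8, 4.3]
ee_rot: [-89.8, -0.1, -75.3]
force: [-0.5, -0.1, 0.0]
gripper_width: 0.7
[434.7671797  -84.75823063   4.30786589] [-0.50008737 -0.06274738  0.03207654]
```

View pics/s5.png

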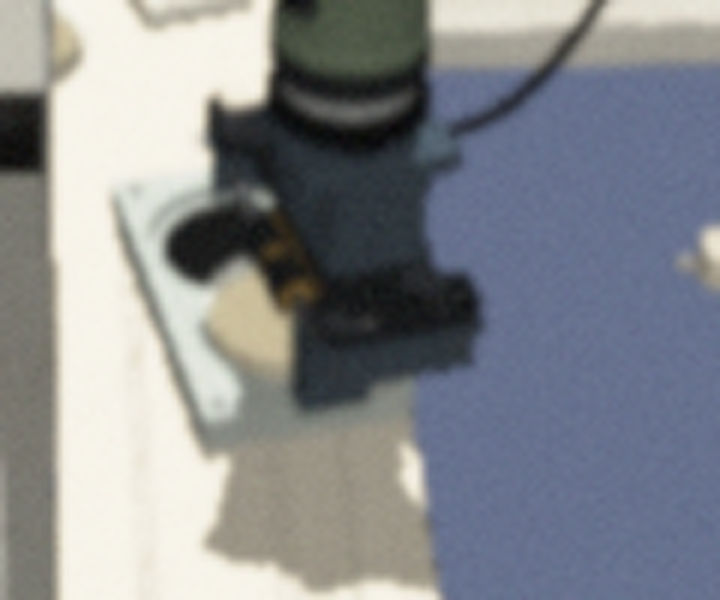

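View pics/w5.png

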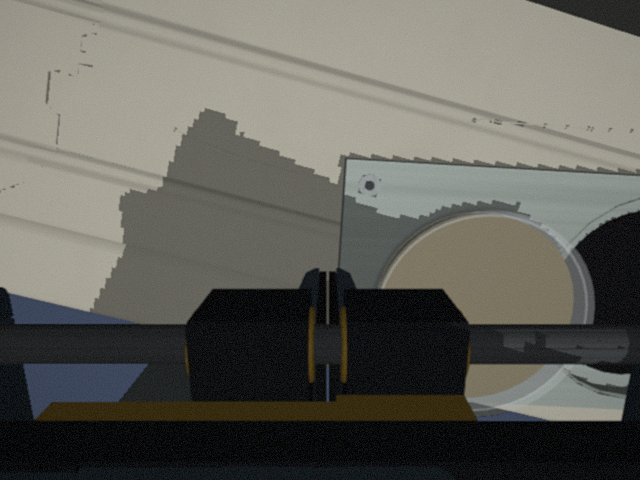

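```bash
python3 -m handwheel '[[0,[0.5,0,0],0],[0,[1.0,0,0],0],[0,[1.5,0,0],0],[0,[2.0,0,0],0],[0,[2.5,0,0],0],[0,[3,0,0],0],[0,[3.5,0,0],0],[0,[4,0,0],0],[0,[4.5,0,0],0],[0,[4.5,0,0],0]]'
python3 - <<'E'
from h import *
s=state(); print(s['ee_pos'],s['ee_rot'],s['force'])
m=vision.camera_model("wrist");w=vision.grab_frame("wrist")[:,:,::-1]
np.save("wm6.npy",m,allow_pickle=True)
cv2.imwrite("pics/w6.png",w)
E
```

```text
time_s: 7.8
ee_pos: [446.2, -128.9, 4.0]
ee_rot: [-89.9, -0.1, -75.4]
force: [0.3, 0.3, -0.1]
gripper_width: 0.2
[ 446.17103289 -128.86798999    4.0396383 ] [-8.98530908e+01 -5.20588146e-02 -7.53551384e+01] [ 0.28827052  0.29014693 -0.12599974]
```

View pics/w6.png

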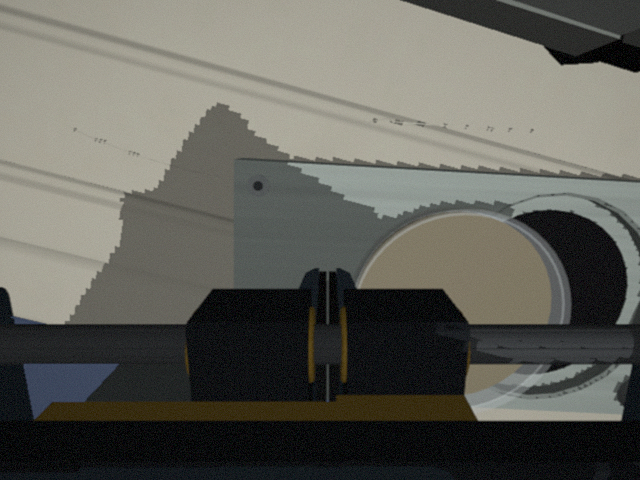

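```bash
cat > fit.py <<'E'
from h import *
from scipy.optimize import least_squares
def fit(m,pts,z,r=None):
    P=np.array([p2w(m,p,z)[:2] for p in pts])
    if r: f=lambda q:np.hypot(*(P-q[:2]).T)-r; q=least_squares(f,P.mean(0)).x
    else: f=lambda q:np.hypot(*(P-q[:2]).T)-q[2]; q=least_squares(f,[*P.mean(0),45]).x
    return q.round(1), f(q).round(1)
E
python3 - <<'E'
from fit import *
m=np.load("wm6.npy",allow_pickle=True).item()
p=[(357,280),(395,228),(430,212),(465,208),(510,216),(545,245),(571,300)]
print(fit(m,p,42),fit(m,p,42,45))
print(fit(m,[(597,205),(625,228),(560,194),(640,255)],26,47))
print(p2w(m,(235,159),26))
E
```

```text
(array([ 459.9, -180.1,   44.4]), array([-0.7,  0.8,  0.4, -0.2,  0. , -1.1,  0.7])) (array([ 459.2, -180.2]), array([-1.1,  0.8,  0.5, -0.1,  0.1, -1.1,  0.4]))
(array([ 470.4, -217.4]), array([-0. , -0.1,  0. ,  0.1]))
[496.79136497 -77.67459502  26.        ]
```

```bash
python3 -m handwheel '[[0,[0.4,0,0],0],[0,[0.8,0,0],0],[0,[1.2,0,0],0],[0,[1.6,0,0],0],[0,[2.0,0,0],0],[0,[2.4,0,0],0],[0,[2.8,0,0],0],[0,[3.2,0,0],0],[0,[3.5,0,0],0],[0,[3.5,0,0],0]]'
python3 -m handwheel '[[0,[0.2,0,0],0],[0,[0.4,0,0],0],[0,[0.6,0,0],0],[0,[0.7,0,0],0],[0,[0.7,0,0],0]]'
python3 - <<'E'
from h import *
s=state(); print(s['ee_pos'],s['ee_rot'],s['force'])
m=vision.camera_model("wrist");w=vision.grab_frame("wrist")[:,:,::-1]
np.save("wm7.npy",m,allow_pickle=True)
cv2.imwrite("pics/w7.png",w)
E
```

```text
time_s: 8.85
ee_pos: [455.0, -162.9, 4.0]
ee_rot: [-89.9, -0.1, -75.4]
force: [-0.0, 0.9, -0.2]
gripper_width: 0.7
time_s: 9.35
ee_pos: [456.9, -169.8, 4.1]
ee_rot: [-89.8, -0.1, -75.4]
force: [-0.3, 0.4, -0.1]
gripper_width: 0.6
[ 456.90301603 -169.80499554    4.05818197] [-8.98464490e+01 -6.12303688e-02 -7.53803090e+01] [-0.26600795  0.44140436 -0.08561175]
```

View pics/w7.png

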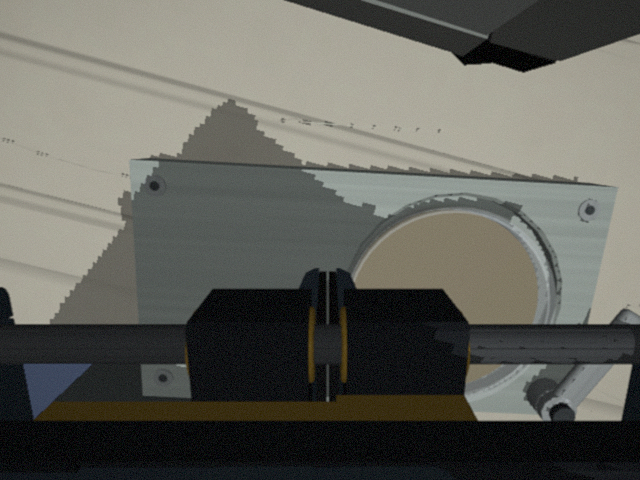

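```bash
python3 -m handwheel '[[0,[0.1,0,0],0],[0,[0.2,0,0],0],[0,[0.3,0,0],0],[0,[0.3,0,0],0]]'
python3 -m handwheel '[[0,[-1,0,0],0],[0,[-2,0,0],0],[0,[-2,-4,0],0],[0,[-2,-8,0],0],[0,[-2,-12,-2],0],[0,[-2,-14,-4],0],[0,[-2,-14,-6],0],[0,[-2,-14,-6],0]]'
python3 - <<'E'
from h import *
s=state(); print(s['ee_pos'],s['ee_rot'],s['force'])
m=vision.camera_model("wrist");w=vision.grab_frame("wrist")[:,:,::-1]
np.save("wm8.npy",m,allow_pickle=True)
cv2.imwrite("pics/w8.png",w)
E
```

```text
time_s: 9.8
ee_pos: [457.6, -172.7, 4.1]
ee_rot: [-89.9, -0.1, -75.4]
force: [-0.9, -0.2, -0.1]
gripper_width: 0.7
time_s: 10.6
ee_pos: [392.0, -167.7, 144.4]
ee_rot: [-89.9, -0.1, -75.4]
force: [0.4, 0.1, -0.4]
gripper_width: 0.3
[ 391.98252688 -167.68239817  144.41757419] [-8.98638380e+01 -6.08438800e-02 -7.54198892e+01] [ 0.4094224   0.14867814 -0.43493856]
```

View pics/w8.png

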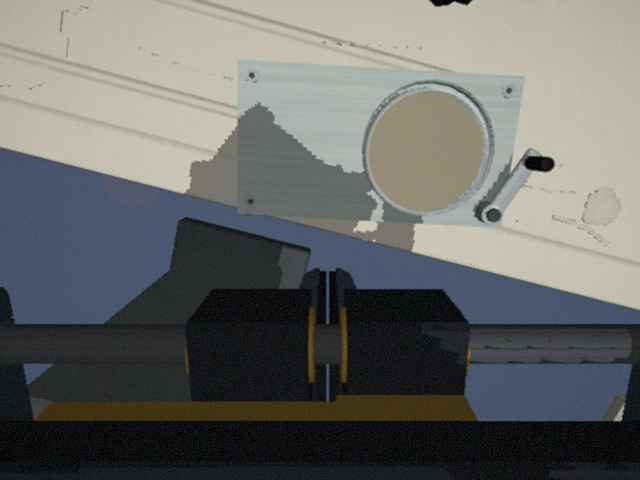

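```bash
python3 - <<'E'
import cv2
from h import *
t=cv2.imread("pics/w8.png"); 
cv2.imwrite("pics/w8c.png",cv2.resize(t[70:235,345:565],None,fx=3.6,fy=3.6,interpolation=cv2.INTER_CUBIC))
t=vision.grab_frame("side")[:,:,::-1]
cv2.imwrite("pics/s8.png",cv2.resize(t[170:270,290:410],None,fx=6,fy=6,interpolation=cv2.INTER_CUBIC))
E
```

```text
(no output)
```

View pics/w8c.png

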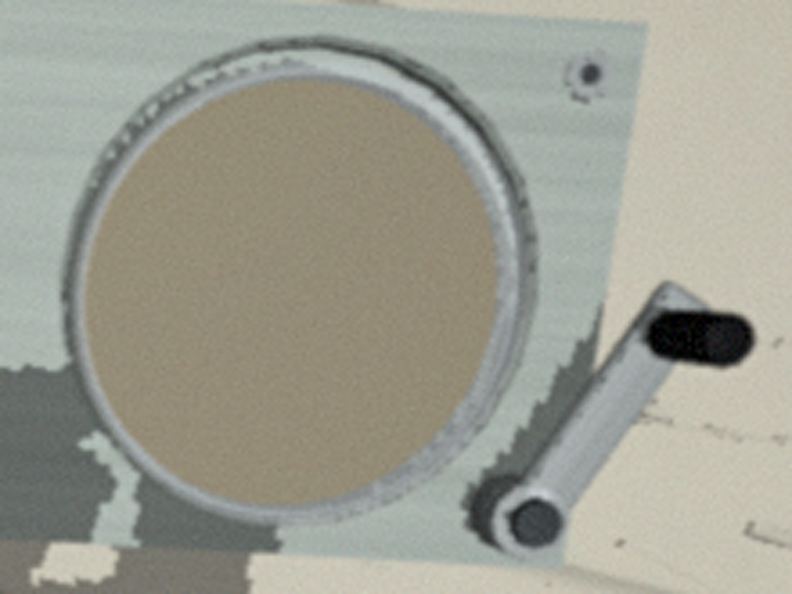

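View pics/s8.png

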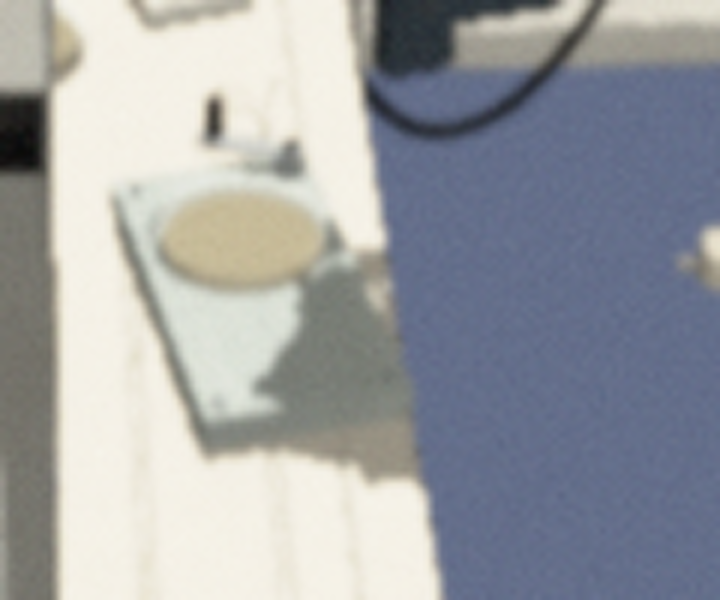

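```bash
cat > ov.py <<'E'
from h import *
def ov(img,m,circs,x0,y0,x1,y1,k,out):
    t=cv2.resize(img[y0:y1,x0:x1],None,fx=k,fy=k,interpolation=cv2.INTER_CUBIC)
    a=np.linspace(0,2*np.pi,90)
    for c,r,col in circs:
        P=np.array([(w2p(m,[c[0]+r*np.cos(q),c[1]+r*np.sin(q),c[2]])-[x0,y0]+.5)*k-.5 for q in a])
        cv2.polylines(t,[P.round().astype(np.int32)],True,col,1)
    cv2.imwrite(out,t)
E
python3 - <<'E'
from ov import *
m=np.load("wm8.npy",allow_pickle=True).item()
cs=[p2w(m,(345+(x+.5)/3.6-.5,70+(y+.5)/3.6-.5),26) for x,y in [(647,22),(565,565)]]+[p2w(m,q,26) for q in [(238,213),(238,60)]]
ce=np.mean(cs,0); v=cs[2]+cs[3]-cs[0]-cs[1]; yaw=np.arctan2(-v[0],v[1])
print(ce,yaw,[np.linalg.norm(cs[i]-cs[(i+1)%4]).round(1) for i in range(4)])
rc=ce+R.from_euler('z',yaw).apply([0,-38,0]); print(rc)
ov(cv2.imread("pics/w8.png"),m,[((*rc[:2],26),47,(0,0,255)),((*rc[:2],34),45,(0,255,0)),((*rc[:2],42),45,(255,0,0))],345,70,565,235,3.6,"pics/o8.png")
E
```

```text
[ 463.63408945 -185.95151306   26.        ] 0.2038050735377362 [np.float64(106.9), np.float64(199.3), np.float64(106.7), np.float64(198.8)]
[ 471.32517959 -223.16504733   26.        ]
```

View pics/o8.png

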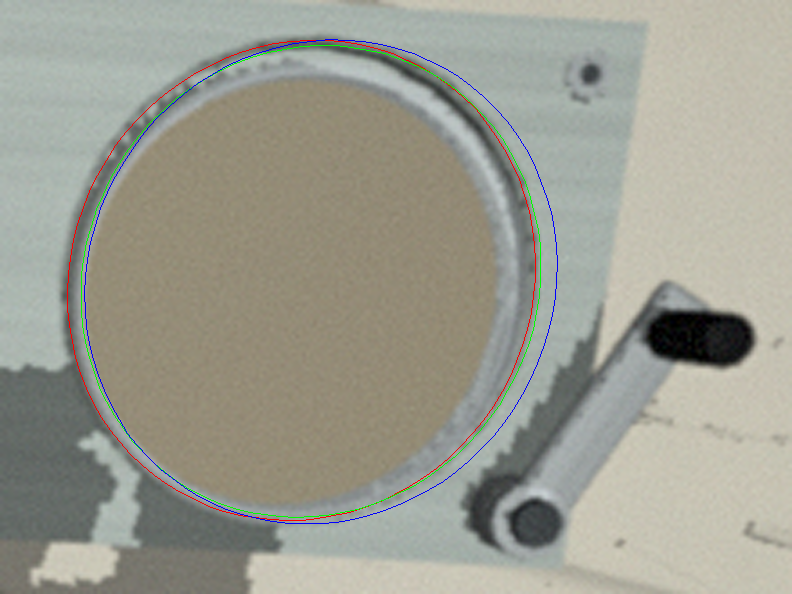

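```bash
python3 -m handwheel '[[0,[2.5,1,0],0],[0,[5,2,0],0],[0,[7,4,0],0],[0,[7,4,0],0],[0,[7,4,0],0]]'
python3 - <<'E'
from ov import *
s=state(); print(s['ee_pos'],s['ee_rot'],s['force'])
m=vision.camera_model("wrist");w=vision.grab_frame("wrist")[:,:,::-1]
np.save("wm9.npy",m,allow_pickle=True)
cv2.imwrite("pics/w9.png",w)
print(w2p(m,(471.3,-223.2,34)))
rc=[471.3,-223.2]
x,y=w2p(m,(471.3,-223.2,34)).astype(int)
y0=max(y-85,0)
cv2.imwrite("pics/w9c.png",cv2.resize(w[y0:y+85,x-85:x+135],None,fx=3.6,fy=3.6,interpolation=cv2.INTER_CUBIC))
ov(w,m,[((*rc[:2],26),47,(0,0,255)),((*rc[:2],34),45,(0,255,0))],x-85,y0,x+135,y+85,3.6,"pics/o9.png")
E
```

```text
time_s: 11.2
ee_pos: [411.8, -234.8, 103.0]
ee_rot: [-89.9, 0.1, -75.4]
force: [0.2, 0.6, -0.9]
gripper_width: 0.8
[ 411.77177952 -234.79230643  102.97643774] [-8.99135550e+01  8.34847709e-02 -7.54024746e+01] [ 0.1804334   0.5839221  -0.85124218]
[332.83040078 155.17655701]
```

View pics/w9c.png

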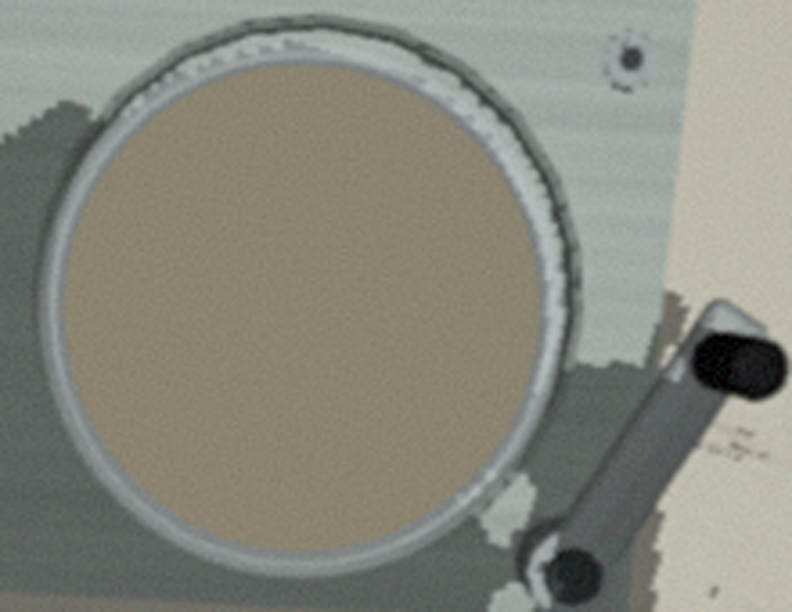

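View pics/o9.png

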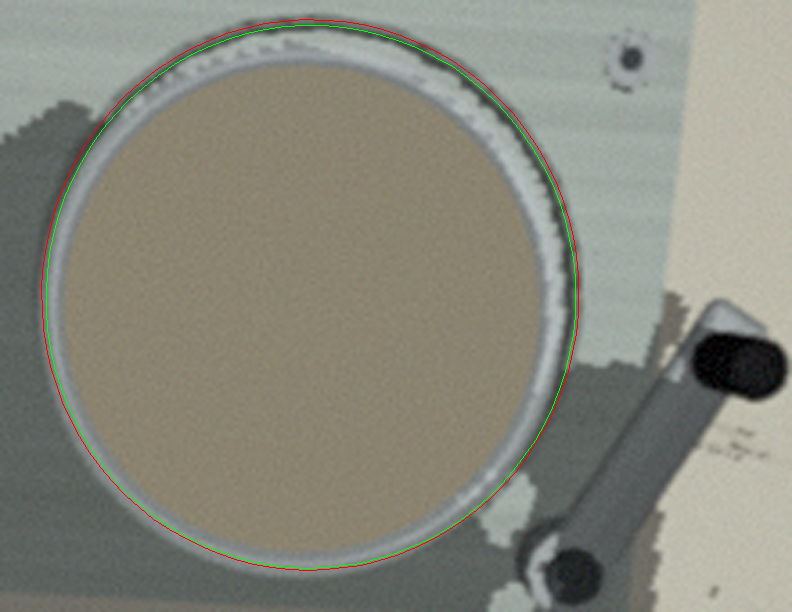

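```bash
python3 - <<'E'
from h import *
m=np.load("wm9.npy",allow_pickle=True).item()
c=lambda x,y,z:p2w(m,(247+(x+.5)/3.6-.5,70+(y+.5)/3.6-.5),z)
pin=c(762,367,66); pv=c(575,577,43)
print(pin,c(722,360,41),pv)
pv=np.array([439.6,-278.5,0])
d=pin-pv; print(np.hypot(*d[:2]), np.arctan2(d[1],d[0])-.2+.508)
s=state(); p=s['ee_pos']; yaw=np.radians(s['ee_rot'][2])
ux=np.array([np.cos(yaw),np.sin(yaw)]); uz=np.array([-ux[1],ux[0]])
th=np.radians(113); n=np.array([np.cos(th),np.sin(th)])
for v in [-.3,.04,.25,.5,.75,1.0,1.2,1.36,1.42]:
    a=v-.508+.2; q=pv[:2]+43*np.array([np.cos(a),np.sin(a)])
    t=q-n*0; e=t-p[:2]
    print(v,q.round(1),"tool x,z of pin",(ux@e).round(1),(uz@e).round(1))
E
```

```text
[ 481.03731793 -290.75286794   66.        ] [ 480.67683028 -291.70639654   41.        ] [ 439.45175907 -278.51089666   43.        ]
43.210925587549795 0.02049607516218127
-0.3 [ 474.9 -303.1] tool x,z of pin 82.0 43.6
0.04 [ 481.1 -289.9] tool x,z of pin 70.8 52.9
0.25 [ 482.5 -281. ] tool x,z of pin 62.6 56.6
0.5 [ 481.8 -270.3] tool x,z of pin 52.1 58.6
0.75 [ 478.5 -260.1] tool x,z of pin 41.4 57.9
1.0 [ 472.7 -251.1] tool x,z of pin 31.2 54.6
1.2 [ 466.6 -245. ] tool x,z of pin 23.8 50.2
1.36 [ 460.9 -241.2] tool x,z of pin 18.6 45.7
1.42 [ 458.6 -239.9] tool x,z of pin 16.9 43.8
```

```bash
python3 -m handwheel '[[0,[3,0,1.7],-4],[0,[6,0,3.4],-8],[0,[9,0,5],-8],[0,[10.4,0,5.8],-8],[0,[10.4,0,5.8],-8],[0,[10.4,3,5.8],-8],[0,[10.4,5,5.8],-8],[0,[10.4,5,5.8],-8],[0,[10.4,5,5.8],-8]]'
python3 - <<'E'
from h import *
s=state(); print(s['ee_pos'],s['ee_rot'],s['force'])
m=vision.camera_model("wrist");w=vision.grab_frame("wrist")[:,:,::-1]
cv2.imwrite("pics/w10.png",w)
p=s['ee_pos'][:2]; yaw=np.radians(s['ee_rot'][2])
ux=np.array([np.cos(yaw),np.sin(yaw)]); uz=np.array([-ux[1],ux[0]])
pv=np.array([439.6,-278.5])
for v in [.03,.25,.5,.75,1.0,1.2,1.36]:
    a=v-.508+.2; q=pv+43*np.array([np.cos(a),np.sin(a)])+16*ux
    print(v,"pusher tool x,z",(ux@(q-p)).round(1),(uz@(q-p)).round(1))
E
```

```text
time_s: 12.15
ee_pos: [494.3, -319.7, 54.5]
ee_rot: [-89.9, 0.0, -67.3]
force: [-0.0, 0.1, 0.0]
gripper_width: 0.3
[ 494.26482074 -319.67328825   54.51457323] [-8.98514934e+01  1.29082471e-02 -6.73309645e+01] [-0.03852404  0.09581322  0.03043059]
0.03 pusher tool x,z -16.2 -1.0
0.25 pusher tool x,z -24.2 4.1
0.5 pusher tool x,z -34.4 7.5
0.75 pusher tool x,z -45.1 8.4
1.0 pusher tool x,z -55.6 6.6
1.2 pusher tool x,z -63.5 3.2
1.36 pusher tool x,z -69.3 -0.5
```

View pics/w10.png

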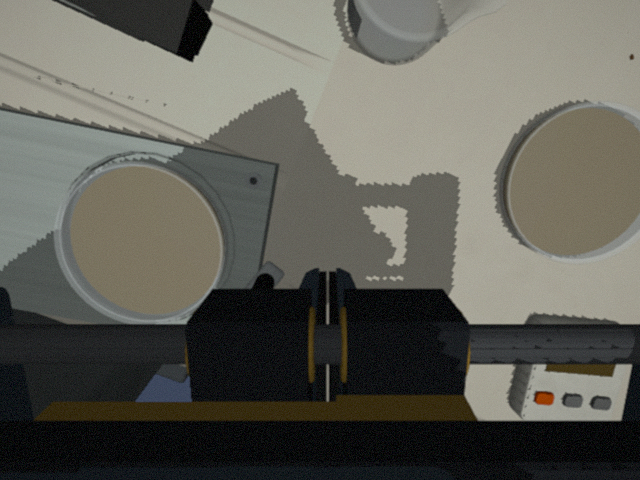

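```bash
python3 -m handwheel '[[0,[0,1.6,0],0],[0,[0,3.2,0],0],[0,[0,3.2,0],0],[0,[-0.6,3.2,0],0],[0,[-1.2,3.2,0],0],[0,[-1.6,3.2,0],0],[0,[-2,3.2,0.2],0],[0,[-2.4,3.2,0.4],0],[0,[-2.9,3.2,0.6],0],[0,[-3.4,3.2,0.75],0]]'
python3 - <<'E'
from h import *
s=state(); print(s['ee_pos'],s['ee_rot'],s['force'])
w=vision.grab_frame("wrist")[:,:,::-1]
cv2.imwrite("pics/w11.png",w)
t=vision.grab_frame("side")[:,:,::-1]
cv2.imwrite("pics/s11.png",cv2.resize(t[140:240,290:410],None,fx=6,fy=6,interpolation=cv2.INTER_CUBIC))
E
```

```text
time_s: 13.2
ee_pos: [490.0, -286.1, 23.6]
ee_rot: [-89.7, -0.2, -67.3]
force: [1.9, -0.5, -0.4]
gripper_width: 0.2
[ 489.98415065 -286.13343467   23.61371556] [-89.70490857  -0.18992111 -67.33459936] [ 1.89221342 -0.48613875 -0.40821832]
```

View pics/w11.png

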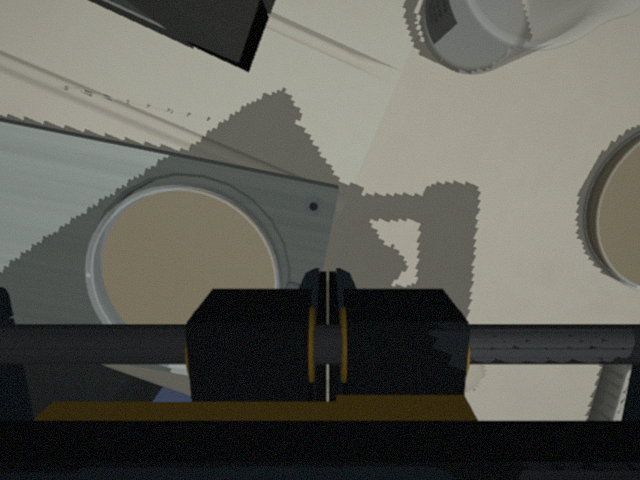

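View pics/s11.png

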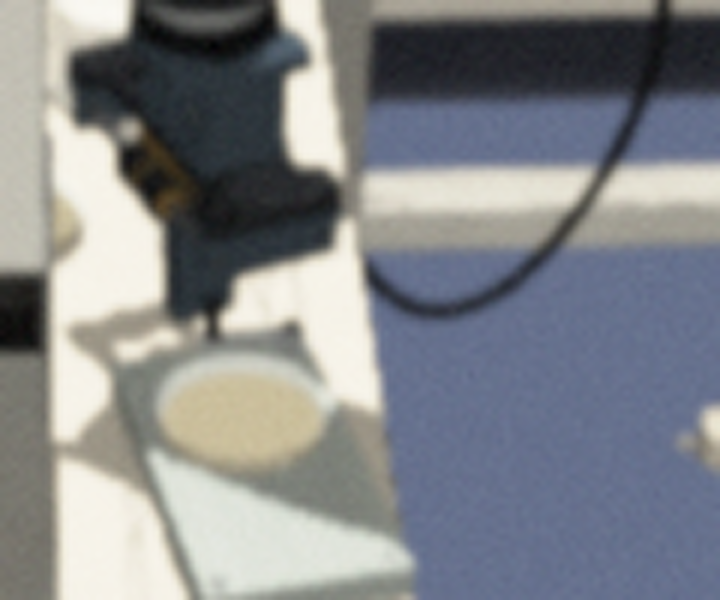

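```bash
python3 - <<'E'
from h import *
m=vision.camera_model("side")
cr=lambda q:((w2p(m,q)-[290,140]+.5)*6-.5).round()
pv=np.array([439.6,-278.5])
for v in [.03,.25,.4,.5,.6]:
    a=v-.508+.2; q=pv+43*np.array([np.cos(a),np.sin(a)])
    print(v,cr([*q,41]),cr([*q,66]))
print("tip",cr(state()['ee_pos']+[0,0,25.7]), "pivot",cr([*pv,43]))
E
```

```text
0.03 [214. 315.] [215. 277.]
0.25 [212. 326.] [213. 288.]
0.4 [213. 333.] [214. 295.]
0.5 [214. 338.] [215. 299.]
0.6 [217. 342.] [218. 304.]
tip [201. 310.] pivot [292. 324.]
```

```bash
python3 -m handwheel '[[0,[-0.4,0,0],0],[0,[-0.8,0,0],0],[0,[-1.25,0,-0.05],0],[0,[-1.6,0,-0.1],0],[0,[-1.95,0,-0.15],0],[0,[-2.3,0,-0.25],0],[0,[-2.7,0,-0.4],0],[0,[-3.1,0,-0.6],0],[0,[-3.1,0,-0.6],0]]'
python3 -m handwheel '[[0,[-0.2,0,-0.1],0],[0,[-0.3,0,-0.2],0],[0,[-0.4,0,-0.3],0],[0,[-0.4,0,-0.3],0]]'
python3 - <<'E'
from h import *
s=state(); print(s['ee_pos'],s['ee_rot'],s['force'])
t=vision.grab_frame("side")[:,:,::-1]
cv2.imwrite("pics/s12.png",cv2.resize(t[140:240,290:410],None,fx=6,fy=6,interpolation=cv2.INTER_CUBIC))
m=vision.camera_model("side")
cr=lambda q:((w2p(m,q)-[290,140]+.5)*6-.5).round()
pv=np.array([439.6,-278.5])
for v in [.9,1.1,1.2,1.3,1.36]:
    a=v-.508+.2; q=pv+43*np.array([np.cos(a),np.sin(a)])
    print(v,cr([*q,41]),cr([*q,66]))
E
```

```text
time_s: 14.2
ee_pos: [470.1, -258.1, 23.0]
ee_rot: [-89.9, 0.1, -67.3]
force: [0.5, 0.4, -0.1]
gripper_width: 0.3
time_s: 14.6
ee_pos: [465.4, -255.5, 23.0]
ee_rot: [-89.9, 0.1, -67.3]
force: [0.7, -0.3, -0.0]
gripper_width: 0.1
[ 465.43811869 -255.47074773   22.95926118] [-8.98943831e+01  6.95136663e-02 -6.72907009e+01] [ 0.68267969 -0.27374031 -0.04794618]
0.9 [228. 355.] [229. 317.]
1.1 [239. 362.] [241. 324.]
1.2 [246. 365.] [247. 327.]
1.3 [253. 368.] [254. 330.]
1.36 [257. 370.] [258. 331.]
```

View pics/s12.png

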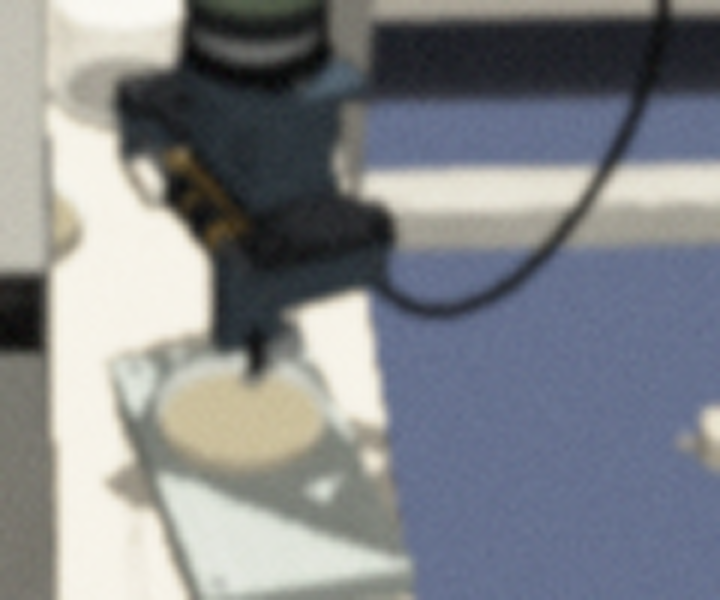

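```bash
python3 -m handwheel '[[0,[-0.1,0,-0.07],0],[0,[-0.2,0,-0.14],0],[0,[-0.2,0,-0.14],0]]'
python3 -m handwheel '[[0,[-0.1,0,-0.07],0],[0,[-0.2,0,-0.14],0],[0,[-0.2,0,-0.14],0]]'
```

```text
time_s: 14.95
ee_pos: [464.5, -255.0, 23.2]
ee_rot: [-89.8, -0.1, -67.3]
force: [3.5, -2.8, -2.0]
gripper_width: 0.3
time_s: 15.25
ee_pos: [464.2, -255.0, 23.6]
ee_rot: [-89.7, -0.3, -67.3]
force: [5.5, -5.8, -4.0]
gripper_width: 0.3
```

```bash
python3 -m handwheel '[[0,[0.7,0,0.4],0],[0,[1.5,0,0.6],0],[0,[2.5,0,0.6],0],[0,[2.5,-4,0.6],0],[0,[2.5,-8,0],0],[0,[2.5,-12,-3],0],[0,[1.5,-12,-7],0],[0,[0.5,-12,-9],0],[0,[0.5,-12,-9],0],[0,[0.5,-12,-9],0]]'
python3 - <<'E'
from ov import *
s=state(); print(s['ee_pos'],s['ee_rot'],s['force'])
m=vision.camera_model("wrist");w=vision.grab_frame("wrist")[:,:,::-1].copy()
np.save("wm13.npy",m,allow_pickle=True)
cv2.imwrite("pics/w13.png",w)
x,y=w2p(m,(471.3,-223.2,34)).astype(int); print(x,y)
x0,y0=max(x-110,0),max(y-85,0)
print(x0,y0)
cv2.imwrite("pics/w13c.png",cv2.resize(w[y0:y0+165,x0:x0+220],None,fx=3.6,fy=3.6,interpolation=cv2.INTER_CUBIC))
cv2.imwrite("pics/t13.png",vision.grab_frame("top")[:,:,::-1])
E
```

```text
time_s: 16.25
ee_pos: [382.3, -294.5, 143.2]
ee_rot: [-89.6, -0.3, -67.3]
force: [-0.6, -0.6, 0.1]
gripper_width: 0.4
[ 382.26808212 -294.47917993  143.21547006] [-89.64421101  -0.30171424 -67.34365921] [-0.55538599 -0.62449451  0.10479346]
279 79
169 0
```

View pics/w13.png

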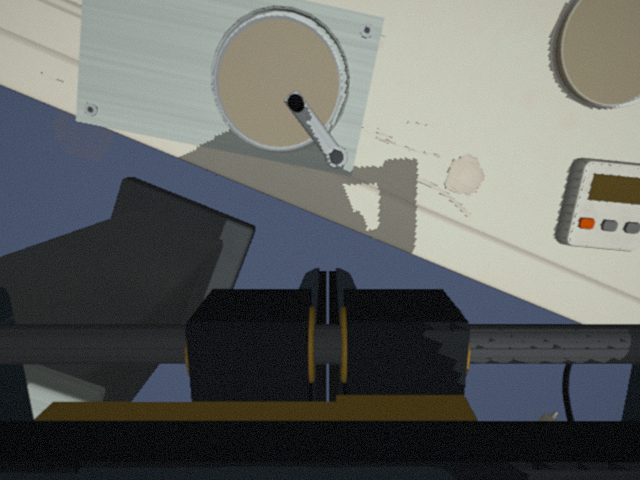

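View pics/w13c.png

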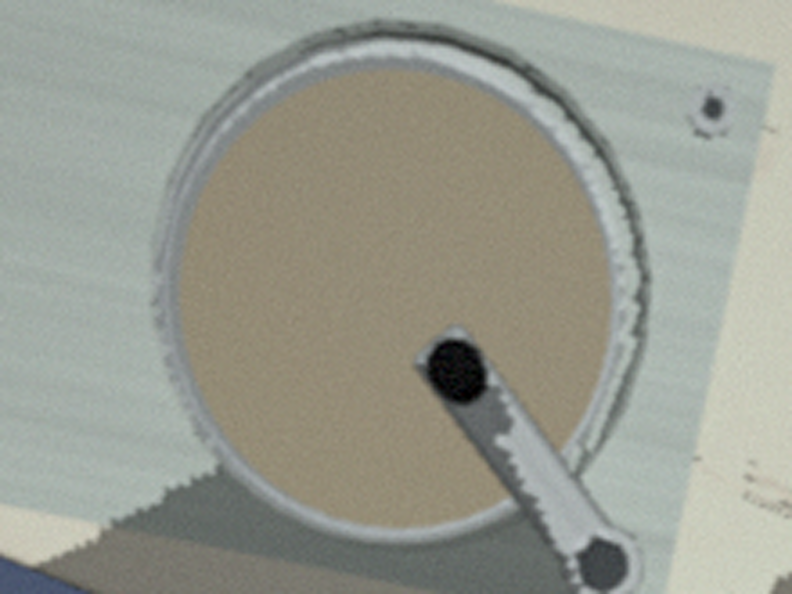

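View pics/t13.png

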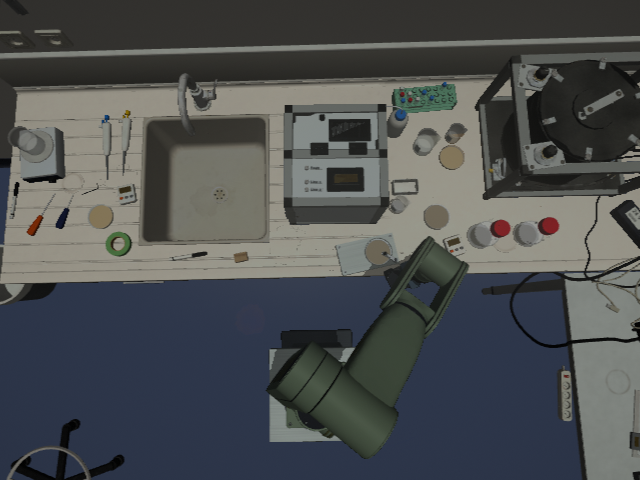

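```bash
python3 - <<'E'
from fit import *
m=np.load("wm13.npy",allow_pickle=True).item()
c=lambda x,y:(169+(x+.5)/3.6-.5,(y+.5)/3.6-.5)
pin=p2w(m,c(457,372),66); pv=p2w(m,c(604,563),45); print(pin,pv)
d=pin[:2]-[439.6,-278.5]; print("v",np.arctan2(d[1],d[0])-.2+.508,np.hypot(*d))
d=pin[:2]-pv[:2]; print("v2",np.arctan2(d[1],d[0])-.2+.508,np.hypot(*d))
fl=[c(*q) for q in [(180,290),(612,290),(395,68),(395,528),(240,130),(550,140),(240,460)]]
for z in (22,28,32): print("fill",z,fit(m,fl,z))
rim=[c(*q) for q in [(153,290),(648,290),(395,22),(215,120),(560,85)]]
print("rim",fit(m,rim,26))
print(state()['time_s'])
E
```

```text
[ 459.86833421 -241.89536634   66.        ] [ 439.88584281 -278.21115027   45.        ]
v 1.373109576079085 41.841421785847274
v2 1.3757668772810874 41.45040560861758
fill 22 (array([ 468.9, -222.1,   42.5]), array([-0.5,  0. , -0.1, -0.3,  0.2,  0.1,  0.6]))
fill 28 (array([ 468.5, -223. ,   41.7]), array([-0.5,  0. , -0.1, -0.3,  0.2,  0.1,  0.6]))
fill 32 (array([ 468.2, -223.5,   41.2]), array([-0.5,  0. , -0.1, -0.3,  0.2,  0.1,  0.6]))
rim (array([ 470.8, -223.5,   47.6]), array([ 0.6, -0.4,  0.3, -1. ,  0.5]))
16.35
```

```bash
python3 - <<'E'
from h import *
m=np.load("wm13.npy",allow_pickle=True).item()
img=cv2.imread("pics/w13.png")
s=vision.grab_frame("side")[:,:,::-1].copy(); ms=vision.camera_model("side")
def circ(m,c,r,tilt,z): # tilt: rise at -x side over diameter
    a=np.linspace(0,2*np.pi,90)
    return [w2p(m,[c[0]+r*np.cos(q),c[1]+r*np.sin(q),z-tilt*.5*(np.cos(q)*r/44-1)]) for q in a]
for im,mm,x0,y0,x1,y1,k,o in [(img,m,189,0,369,165,4,"a"),(s,ms,310,185,360,225,14,"b")]:
    t=cv2.resize(im[y0:y1,x0:x1],None,fx=k,fy=k,interpolation=cv2.INTER_CUBIC)
    for tl,col in [(0,(0,255,0)),(7,(0,0,255))]:
        P=(np.array(circ(mm,(469,-222.7),45,tl,34))-[x0,y0]+.5)*k-.5
        cv2.polylines(t,[P.round().astype(np.int32)],True,col,1)
    cv2.imwrite(f"pics/o13{o}.png",t)
E
```

```text
(no output)
```

View pics/o13a.png

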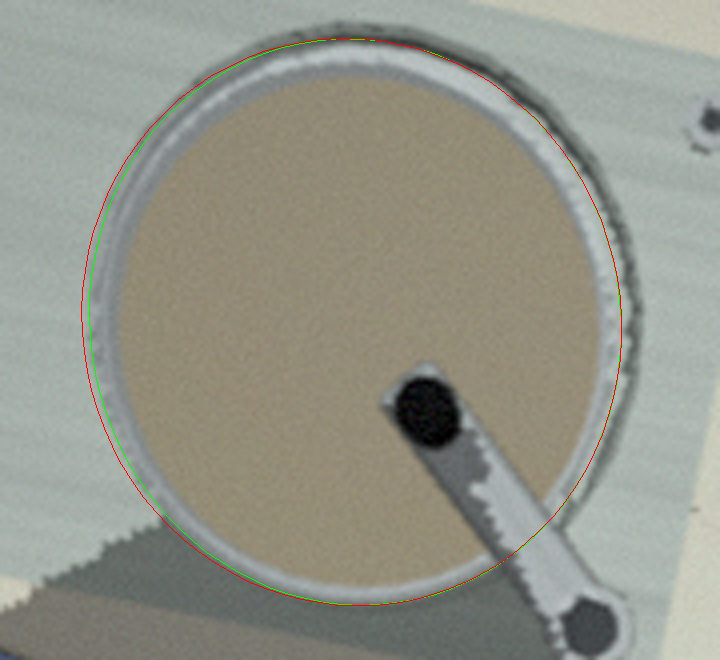

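View pics/o13b.png

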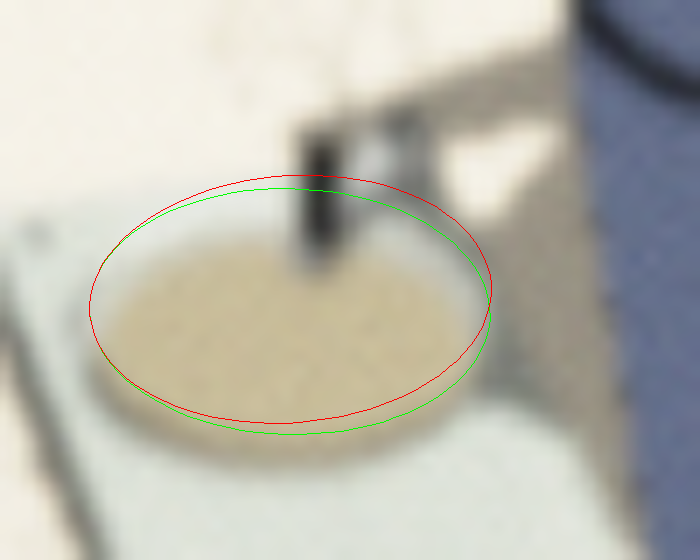

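```bash
python3 - <<'E'
from h import *
k=14
a=cv2.imread("pics/side0.png"); b=vision.grab_frame("side")[:,:,::-1]
A=cv2.resize(a[200:250,312:367],None,fx=7,fy=7,interpolation=cv2.INTER_CUBIC)
B=cv2.resize(b[185:235,308:363],None,fx=7,fy=7,interpolation=cv2.INTER_CUBIC)
cv2.imwrite("pics/cmp.png",np.hstack([A,B]))
m=vision.camera_model("side")
print("orig near lid top/bottom", [(w2p(m,[450-10,-147.5+44,z])-[312,200])*7 for z in (42,26)])
print("now near lid top/plate", [(w2p(m,[469-10,-222.7+44,z])-[308,185])*7+[385,0] for z in (34,26,18)])
E
```

```text
orig near lid top/bottom [array([213.93217562, 202.00687024]), array([212.51483433, 230.62566861])]
now near lid top/plate [array([569.39922764, 211.74904212]), array([568.90506714, 225.87529835]), array([568.41415758, 239.90862203])]
```

View pics/cmp.png

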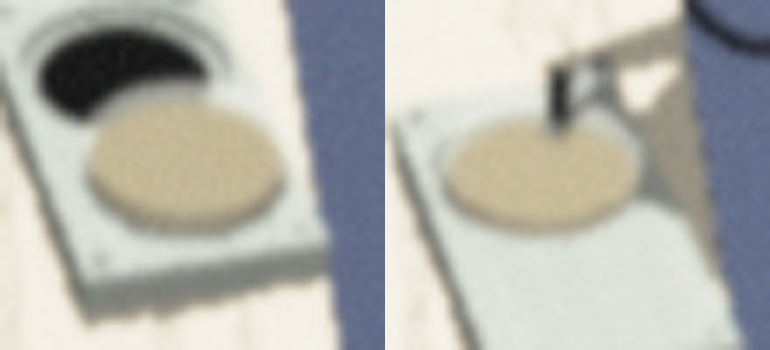

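```bash
python3 -c "
from workcell import job,state
print(state()['force'],state()['time_s']); print(job.job_done())"
```

```text
[0.86090485 0.54072088 1.18673417] 16.45
the job is handed in; nothing more can be done
None
```

The dish is in the recess and the clip is round at its stop, reaching over the dish. I handed the job in at 16.5 s, with the arm raised and clear and the force reading about zero.

- **Dish:** I pushed it about 75 mm with the shut fingertips until it dropped in. The last pictures put it about 2 mm off the recess centre, towards the robot. That is within the 3 mm of play, and it looked level from the side and from above. I judged the flatness from the pictures only; I had no direct height reading.
- **Clip:** I pushed it by its pin until it stopped and the force rose to about 9 N. I measured it at 1.37 rad, against 1.36 at the stop, give or take a few hundredths of a radian.
- **Other things on the worktop:** the last overhead picture shows them where they were at the start.

**What disagreed:** the fingertips sit about 26 mm above the reported TCP. Because of that, my first dish push passed over the dish without touching it. I then touched the fingertips lightly on the plate (about 24 N) to get the true height and used that for the pushes that worked.

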